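# Change over at the charging station: dock the flat lamp, draw out the tall battery pack

### The arm

A 7-joint arm with a two-finger parallel gripper is mounted at the origin on the work surface. World frame = base frame: x ahead of the robot, y to its left, z up, the work surface at z = 0. Lengths are in m, angles in rad, forces in N, time in s.
With the tool pointing down it reaches from about 0.4 to 0.875 m from the base axis. Payload 19.3 kg.
Tool frame: the origin (TCP) lies on the centre line of the jaws, within the pads' length; the fingertips stand 14 mm ahead of it and the grasp point (between the pads) lies 5 mm behind it; y points along the fingers, x is the direction in which the jaws open and shut, and the axes are right-handed (so a half turn about y gives the same grasp; the last joint's range is limited). The gripper opens to 85 mm and grips with 20 to 120 N. Pads are 22 mm wide; open, the fingers measure 114 mm over their backs; the gripper's body (76 mm by 85 mm) begins 54 mm behind the grasp point. The pads swing forward as they close: fully open they stand 13 mm farther back than shut.
Start: joints at [-1.197, 0.521, -0.036, 1.599, 0.021, 1.021, -0.113], TCP at [0.268, 0.564, 0.245] pointing down, gripper open.
Joint ranges: [-2.91, 2.91], [-0.3, 2.13], [-1.5, 1.42], [0.17, 2.43], [-1.26, 4.41], [0.16, 1.93], [-2.52, 2.52]. Speed limits (rad/s): [1.89, 1.89, 2.39, 2.39, 3.01, 3.01, 3.01].

### API

Orientations are given as [roll, pitch, yaw] about the fixed x, y, z axes, in that order (R = Rz(yaw) Ry(pitch) Rx(roll)).
In Python, from workcell import monitor, grab_frame, workorder gives the robot as it stands.
- The arm moves only by the tool drive_tool, never from a script. Its argument "steps" is one flat list of numbers, 5 for each row, row after row: the finger opening in mm, from 0 to 85.4, then the shift along the world's x, y, z in mm, then the turn about the world's z in degrees. In form: [fingers, tx, ty, tz, twist, fingers, tx, ty, tz, twist, ...]. A call has exactly 5 rows; each row shifts and turns the commanded pose from where the row before left it; what a row does not reach is not made up. A row lasts 1/12 s, in which the tool goes at most 41.7 mm and 7.16 degrees, less where a joint would pass 70% of its speed; a pose out of reach is approached as far as the arm can. A call is refused whole if a number of a shift passes 41.7 or a number of a turn 7.16, either way. A call with a gripper value outside its range is refused whole. The fingers move at their own pace and stop on an object; "grip_force" is the grip in N (left out, the last holds). Time passes only in rows, so rows that do not move let the fingers close, or fill a call up. It gives the time, the measured TCP pose, the force and the opening at its end, in the units of the state.
- monitor.observe(): the state, without advancing time (a new reading comes with each control period).
- grab_frame(name): name is "scene" or "top"; returns a dict with "frame" (384x512x3 uint8, red, green, blue), "vertical_fov" (degrees; the focal length in pixels is half the picture's height over the tangent of half this angle, whatever the lens; pixels are square), "cx", "cy" (the principal point, pixels), "xyz" and "orientation" of the camera in the world. Camera axes: x right, y down, z forward; pixel columns grow to the right and rows downward; lengths in m; the calibration is good to about 2 mm. A picture is of the moment at which its call begins. There is no depth.
- workorder.job_done(): hands the job in, once; it reports no verdict.
The state is a dict: "clock": time; "qpos": joint angles; "qd": joint speeds; "joint_efforts": joint torques, N m; "position": TCP position; "tool_rot": TCP orientation; "force": force on the tool from outside, world axes, zero at the start; "moment": the same for the moment, N m; "grip_width": finger opening in m.
Only numpy, scipy, OpenCV 4.12 (cv2) and the standard library are available. Lean on these libraries where they do the work, as an engineer would, in place of code of your own. Each camera call takes 0.05 s, during which the arm holds its last target. There are 200 camera calls.

### The job

Change over at the charging station: stand the flat work lamp in the slot of its charging dock, fully home, and let go of it; then take the tall battery pack out of the charger by pinching its two opposed side catches together and drawing it up. Finish still holding the pack by its pinched catches, upright and still, its lower end at least 80 mm above the charger's top, ready to hand over: do not put it down or let go. Leave the short pack seated in the charger, and do not shift or knock over the other things on the bench.

Things in the scene. Friction and masses are not known exactly. Their poses are not given: they have to be found in the camera images.
- lamp: Flat black rectangular work lamp, 20 thick (own x) x 130 long (own y) x 80 high (own z), about 0.28 kg, standing loose on its long edge on the bench; LED window on one broad face. Origin: centre of its underside; own z up. It can go into the dock either way round.
- lamp_grip (a point): A point inside the lamp, 60 above the middle of its underside (20 below its top edge), where it can be gripped across its 20 mm thickness.
- dock: Low grey charging dock fixed to the bench, 69 (own x) x 170 (own y) x 36 high (own z). In its top is one open slot, 25 wide (own x) x 135 long (own y), centred; its mouth flares over the top 4 mm to 33 x 143; its flat floor is 8 above the bench (28 deep). Origin: centre of its underside.
- dock_slot (a point): Centre of the floor of the dock's slot, 8 above the bench; the middle of the lamp's underside comes to rest here. Axes as the dock's: y along the slot.
- charger: Grey two-bay battery charger fixed to the bench, 112 deep (own x) x 244 long (own y), flat top deck 62 above the bench. Two wells, centred at own y = +58 and -58, each hold a battery pack standing stem down; which pack is in which well varies. Origin: centre of its underside.
- charger_deck (a point): Middle of the charger's flat top, 62 above the bench.
- tall_pack: Taller of the two black packs in the charger, 0.3 to 0.5 kg. Origin: centre of its lower end (the stem's, 22 above the bench when seated); axes parallel to the charger's. 40 mm stem in the well (1 mm play), above it a foot 46 (own x) x 74 (own y) x 62 high resting on the deck; top 124 above the bench. With both catches in it lifts straight up freely; stem clear after 40 mm.
- tall_pack_grip (a point): Point midway between the tall pack's two catch buttons, 72 above the pack's origin (94 above the bench when seated, 32 above the deck). Axes as the pack's. The grey buttons, 28 wide (own y) x 22 high, are centred at this height on the front (own -x) and back (+x) face; outer faces 59 apart at rest, 49 pushed fully in. Pinch along own x.
- tall_pack_catch_front (a joint): How far the tall pack's front (own -x side) catch is pushed in, m: 0 = out (hooked), 0.005 = fully in. Both catches hook under the charger's deck until pushed in about 3 to 4 mm. Spring force about 3 N at rest, 7 N fully in.
- tall_pack_catch_back (a joint): The same for the back (own +x side) catch.
- short_pack: The shorter black battery pack in the charger's other well: like the tall one, but its foot is 34 high (top 96 above the bench). It is to stay seated. Origin: centre of its lower end, 22 above the bench.
- drill: Cordless drill without battery, lying on its side, about 200 x 170 x 62; bystander. Origin: under its motor housing.
- socket: Steel wrench socket standing upright, 30 diameter x 38 high; bystander. Origin: centre of its underside.
- wrench: Steel open-ended wrench lying flat, 190 long; bystander. Origin: near its middle, underside.
- screwdriver: Screwdriver lying, 210 long; bystander. Origin: near its middle, underside.
- spray_can: Upright can, 64 diameter x 200 high; bystander. Origin: centre of its underside.
- oil_filter: White metal oil filter cartridge standing upright, 76 diameter x 88 high; bystander. Origin: centre of its underside.
- mug: White mug, 80 diameter x 92 high; bystander. Origin: centre of its underside.
- filter_box: Small yellow parts carton, 85 x 85 x 100 high; bystander. Origin: centre of its underside.
There are look-alikes about, which are no part of the job. Leave any blue or purple look-alike of the tall_pack alone.

How it is judged:
On the way, in this order (a step that is already met when the one before it is completed fails the run):
1. the lamp stands fully home in the dock's slot, let go (horizontal distance between lamp and dock_slot below 0.006 m and z of lamp in the frame of dock below 0.012 m and angle between lamp's own z axis and vertical below 0.09 rad and angle between the y axis of lamp and the y axis of dock, either way round below 0.09 rad and contact force between lamp and the fingers below 0.1 N), for 0.2 s.
2. both catches of the tall pack are pinched in by the fingers while it is still seated (value of joint each of tall_pack_catch_front, tall_pack_catch_back above 0.0035 m and z of tall_pack in the frame of charger below 0.025 m and contact force between tall_pack and the fingers above 1 N), for 0.1 s.
3. the pack is drawn up out of its well with both catches pinched (value of joint each of tall_pack_catch_front, tall_pack_catch_back above 0.0035 m and z of tall_pack in the frame of charger above 0.065 m and contact force between tall_pack and the fingers above 1 N), for 0.1 s.
At the end, for the whole second after the job is handed in: Tall pack held by both catches (each over 3.5 mm in), within 0.2 rad of upright, under 0.03 m/s, lower end 76 mm or more above the charger, resting on nothing; lamp let go in the slot, within 6 mm, 0.09 rad and 4 mm of its floor; short pack seated within 4 mm (all of step 1 and z of tall_pack in the frame of charger_deck above 0.076 m and angle between tall_pack's own z axis and vertical below 0.2 rad and linear speed of tall_pack below 0.03 m/s and contact force between tall_pack and the fingers above 2 N and value of joint each of tall_pack_catch_front, tall_pack_catch_back above 0.0035 m and contact force between tall_pack and charger below 0.05 N and contact force between tall_pack and short_pack below 0.05 N and contact force between tall_pack and lamp below 0.05 N and contact force between tall_pack and spray_can below 0.05 N and z of short_pack in the frame of charger below 0.026 m and angle between short_pack's own z axis and vertical below 0.09 rad); the arm keeps its last pose, push and grip.
It fails at once if the short pack is lifted or tipped out of its seat (not (z of short_pack in the frame of charger below 0.026 m) or angle between short_pack's own z axis and vertical above 0.15 rad).
It fails at once if a bystander is shifted more than 25 mm (distance of any of drill, socket, wrench, screwdriver, spray_can, oil_filter, mug, filter_box from where it was at the start of the episode above 0.025 m).
It fails at once if a standing bystander is tipped over (angle between any of socket, spray_can, oil_filter, mug, filter_box's own z axis and vertical above 0.5 rad).
It also fails if it takes over 54 s, if anything falls off the work surface, if the arm or the gripper's body presses on something with over 40 N, if the wrist force passes 120 N, or if a joint passes its speed limit or range.

## Working session

There is one attempt and no reset: what is moved stays moved. The work goes in short steps, Python scripts to look and compute and a tool call to move; the robot and the scene stay as the last step left them, time stands still between calls to the robot, and variables do not carry over. Pictures are saved under pics/ and viewed, about 8 in all and at most 12, crops included, and the job is handed in when it is done.

Besides the shell and the picture viewer there is one more tool, called after "Request:" by a JSON object that holds its "fn" and its "kwargs". drive_tool: Moves the arm, as the interface text tells. Its arguments: {"type":"object","properties":{"steps":{"type":"array"},"grip_force":{"type":"number"}},"required":["steps"]}

```bash
mkdir -p pics; cat > h.py <<'E'
import numpy as np, cv2
from scipy.spatial.transform import Rotation as R
from workcell import monitor, grab_frame, workorder
def grab(name,fn=None):
    d=grab_frame(name); 
    if fn: cv2.imwrite(fn,d['frame'][:,:,::-1])
    return d
def rot(o):
    o=np.array(o,float)
    return o if o.shape==(3,3) else (R.from_quat(o) if o.size==4 else R.from_euler('xyz',o)).as_matrix()
def ray(d,u,v,z):
    f=192/np.tan(np.radians(d['vertical_fov'])/2)
    w=rot(d['orientation'])@np.array([(u-d['cx'])/f,(v-d['cy'])/f,1])
    c=np.array(d['xyz']); return c+w*(z-c[2])/w[2]
def proj(d,p):
    f=192/np.tan(np.radians(d['vertical_fov'])/2)
    q=rot(d['orientation']).T@(np.array(p)-np.array(d['xyz'])); return np.array([d['cx']+f*q[0]/q[2],d['cy']+f*q[1]/q[2]])
E
python3 - <<'E'
from h import *
import pickle
print(monitor.observe())
ds={}
for n in('scene','top'):
    d=grab(n); ds[n]=d
    print(n,{k:v for k,v in d.items() if k!='frame'})
    cv2.imwrite(f'pics/{n}0.png',cv2.resize(d['frame'][:,:,::-1],(768,576),interpolation=cv2.INTER_CUBIC))
pickle.dump(ds,open('d0.pkl','wb'))
E
```

```text
{'clock': 0.0, 'qpos': array([-1.19720561,  0.52200481, -0.03628553,  1.60000477,  0.02120243,
        1.02108522, -0.1127787 ]), 'qd': array([-1.10993761e-04, -1.96472021e-04,  5.14804267e-04, -4.00747406e-05,
       -8.48716971e-04,  5.20324636e-04,  1.82904684e-03]), 'joint_efforts': array([ 2.49393488e-03, -9.27099967e+01,  1.98158652e+00, -3.69953156e+01,
        1.80634763e-02,  8.02283641e-03, -2.60473439e-05]), 'position': array([0.26827224, 0.56414456, 0.24473309]), 'tool_rot': array([-1.57089856e+00,  1.11263714e-03,  1.12698179e+00]), 'force': array([-0.76883624,  0.01108253, -0.35561884]), 'moment': array([-4.28130667e-05,  1.86013314e-02,  1.73634683e-02]), 'grip_width': 0.08565092278810325}
scene {'vertical_fov': 53.810847439717676, 'cx': 258.7409365911528, 'cy': 188.81378683782052, 'xyz': array([1.23155023, 0.26604485, 0.87580433]), 'orientation': array([-2.39409881, -0.00583414,  1.95538115])}
top {'vertical_fov': 51.8985230948789, 'cx': 257.5470157119085, 'cy': 193.46042930881956, 'xyz': array([ 0.45565844, -0.02267349,  1.3281458 ]), 'orientation': array([-3.05632336,  0.01223082, -1.57104851])}
```

View pics/scene0.png

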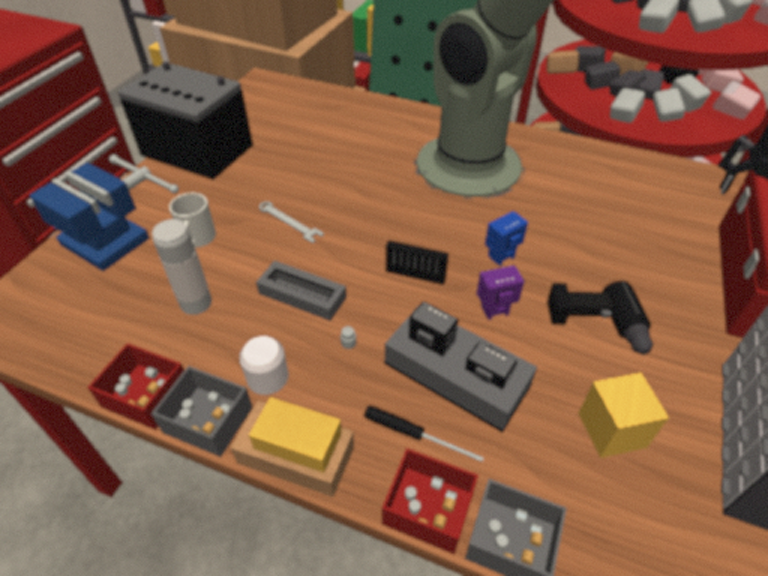

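View pics/top0.png

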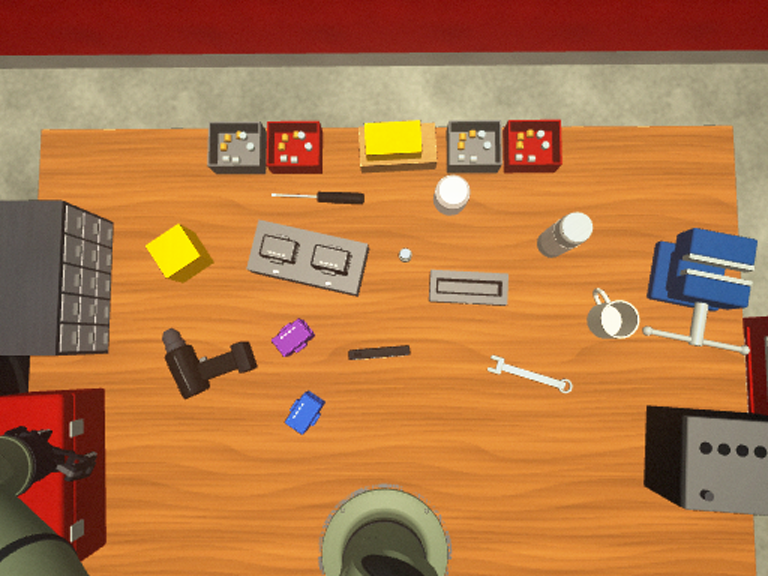

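Candidates for the tall pack (top view, 768 px scale): black pack at (330,258), black pack at (278,248), and the purple (293,337) and blue (305,411) look-alikes, which are excluded. In the scene view the black one at (433,325) looks taller than the one at (490,365), and it is the pack at (330,258) in the top view. Next I'll confirm this in a crop and measure.

```bash
python3 - <<'E'
from h import *
import pickle
ds=pickle.load(open('d0.pkl','rb')); t=ds['top']; s=ds['scene']
im=t['frame'].astype(int); hsv=cv2.cvtColor(t['frame'],cv2.COLOR_RGB2HSV)
def rect(name,mask,box,z):
    x0,y0,x1,y1=box; m=np.zeros_like(mask); m[y0:y1,x0:x1]=mask[y0:y1,x0:x1]
    cs,_=cv2.findContours(m,cv2.RETR_EXTERNAL,cv2.CHAIN_APPROX_NONE)
    c=max(cs,key=cv2.contourArea)
    P=np.array([ray(t,u,v,z)[:2]*1000 for u,v in c[:,0]],np.float32)
    r=cv2.minAreaRect(P); b=cv2.boxPoints(r)
    print(name,'c',np.round(r[0],1),'size',np.round(r[1],1),'ang',round(r[2],2)); return r
notwood=((hsv[...,1]<110)|(hsv[...,2]<70)).astype(np.uint8)*255
rect('dock',notwood,(280,172,346,210),.036)
rect('charger',notwood,(158,140,252,203),.062)
rect('lamp',notwood,(226,224,280,246),.08)
dark=(hsv[...,2]<75).astype(np.uint8)*255
rect('slot',dark,(286,180,340,202),.036)
a=cv2.resize(t['frame'][140:250,150:350,::-1],(800,440),interpolation=cv2.INTER_CUBIC)
b=cv2.resize(s['frame'][150:290,150:370,::-1],(550,350),interpolation=cv2.INTER_CUBIC)
o=np.zeros((600,800,3),np.uint8); 
o[:320]=cv2.resize(a,(800,440))[:320]; 
b=cv2.resize(s['frame'][190:290,240:370,::-1],(364,280),interpolation=cv2.INTER_CUBIC); o[320:,:364]=b
b=cv2.resize(s['frame'][150:240,160:310,::-1],(436,262),interpolation=cv2.INTER_CUBIC); o[320:582,364:]=b
cv2.imwrite('pics/c1.png',o)
E
```

```text
dock c [ 572.9 -185.9] size [170.1  70.2] ang 86.86
charger c [636.2 164. ] size [248.  115.1] ang 77.23
lamp c [432.2   8.4] size [ 19.7 124.2] ang 4.94
slot c [ 570.8 -244.6] size [19.7 26.4] ang 89.05
```

View pics/c1.png

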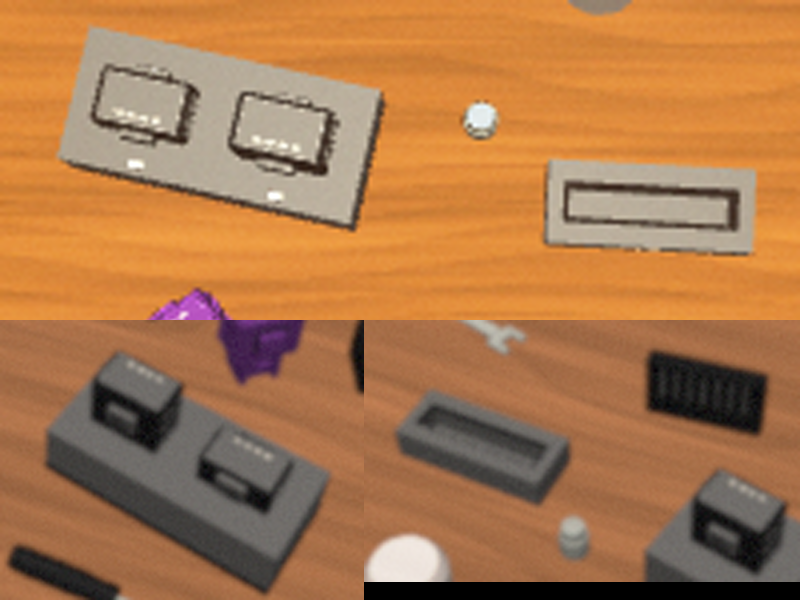

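Crop shows the -y black pack (0.625, 0.109) clearly taller (foot about twice as high), so it is the tall pack. The lamp stands at about (432, 8) mm with yaw +4.9°, and the dock is at (573, -186) mm with yaw -3.1°. Moving above the lamp.

Request:
{"fn": "drive_tool", "kwargs": {"steps": [85,20,-37,0,-6.6,85,20,-37,0,-6.6,85,20,-37,0,-6.6,85,20,-37,0,-6.6,85,20,-37,0,-6.6], "grip_force": 30}}

```text
clock: 0.52
position: [0.3679, 0.3792, 0.2452]
tool_rot: [-1.571, 0.0, 0.545]
force: [1.2, 0.2, 0.3]
grip_width: 0.085
```

Request:
{"fn": "drive_tool", "kwargs": {"steps": [85,20,-37,0,-6.6,85,20,-37,0,-6.6,85,20,-37,0,-6.6,85,4,-37,0,-6.6,85,0,-37,0,0]}}

```text
clock: 0.93
position: [0.4316, 0.1951, 0.245]
tool_rot: [-1.571, -0.0, 0.081]
force: [0.2, 0.1, 0.5]
grip_width: 0.0848
```

Request:
{"fn": "drive_tool", "kwargs": {"steps": [85,0,-37,-10,0,85,0,-37,-20,0,85,0,-37,-20,0,85,0,-37,-20,0,85,0,-38,0,0]}}

```text
clock: 1.35
position: [0.4291, 0.0107, 0.1732]
tool_rot: [-1.571, 0.004, 0.091]
force: [0.5, -0.2, -0.3]
grip_width: 0.0854
```

```bash
python3 - <<'E'
from h import *
import pickle
ds=pickle.load(open('d0.pkl','rb')); s=ds['scene'];t=ds['top']
g=cv2.cvtColor(s['frame'],cv2.COLOR_RGB2GRAY)
m=np.zeros_like(g);m[155:195,250:305]=(g[155:195,250:305]<45)*255
cs,_=cv2.findContours(m,0,1);c=max(cs,key=cv2.contourArea)[:,0]
l,r=c[c[:,0].argmin()],c[c[:,0].argmax()]
b=c[(c[:,1]).argmax()]
tl=c[(c[:,0]+c[:,1]).argmin()];tr=c[(c[:,0]-c[:,1]).argmax()];bl=c[(c[:,0]-c[:,1]).argmin()]
for n,p,z in(('tl',tl,.08),('tr',tr,.08),('bl',bl,0),('br',b,0)): print(n,p,ray(s,*p,z)[:2]*1000)
im=t['frame'][224:246,226:280].min(2); 
print(np.array(im[8],int)); print(np.array(im[11],int));print(im[12],im[13])
print(monitor.observe()['position'],monitor.observe()['tool_rot'])
E
```

```text
tl [259 162] [441.69546637 -47.77334001]
tr [297 170] [430.70632876  71.11736785]
bl [258 179] [437.91133174 -52.24429227]
br [293 188] [432.63636743  65.17497387]
[54 53 52 48 55 51 51 55 56 52 51 55 79 53 42 42 62 45 37 36 35 47 35 29
 25 33 41 40 43 49 52 51 52 56 56 57 54 51 50 52 50 51 54 55 53 51 46 45
 56 60 57 56 59 56]
[50 54 55 54 51 50 36 56 53 56 40 42 49 38 42 50 52 52 53 51 52 49 51 51
 49 54 54 53 53 50 48 53 46 48 50 45 54 54 46 50 49 49 48 54 51 56 52 38
 54 60 57 57 54 57]
[51 53 52 53 49 51 37 50 54 58 36 36 37 39 32 52 53 52 51 51 49 49 51 51
 51 51 51 49 49 47 50 52 49 49 51 61 52 50 49 47 42 44 45 36 78 75 44 46
 59 54 55 56 56 59] [ 53  54  56  54  54  56  35  57  50  48  42  39  43  46  41  49  52  45
  49  47  47  54  49  55  54  52  51  51  43  46  38  39  32  76  76 133
  84  71  38  90  92  95 106  68  57  59  58  61  57  56  52  59  53  62]
[0.42906049 0.0107003  0.17323932] [-1.57143729  0.00375965  0.09118448]
```

Request:
{"fn": "drive_tool", "kwargs": {"steps": [85,3,-1,-30,-0.3,85,0,0,-30,0,85,0,0,-30,0,85,0,0,-20,0,85,0,0,-8,0]}}

```text
clock: 1.77
position: [0.4326, 0.011, 0.0555]
tool_rot: [-1.571, 0.003, 0.085]
force: [-1.2, -1.1, 1.1]
grip_width: 0.0849
```

Request:
{"fn": "drive_tool", "kwargs": {"steps": [50,0,0,0,0,30,0,0,0,0,10,0,0,0,0,10,0,0,0,0,10,0,0,0,0]}}

```text
clock: 2.18
position: [0.4344, 0.0114, 0.0588]
tool_rot: [-1.571, -0.002, 0.085]
force: [0.6, -0.6, 1.1]
grip_width: 0.0248
```

Request:
{"fn": "drive_tool", "kwargs": {"steps": [10,0,0,0,0,10,0,0,5,0,10,0,0,15,0,10,0,0,25,0,10,0,0,25,0]}}

```text
clock: 2.6
position: [0.4332, 0.011, 0.1288]
tool_rot: [-1.571, 0.002, 0.085]
force: [1.1, 0.2, -3.2]
grip_width: 0.0197
```

Request:
{"fn": "drive_tool", "kwargs": {"steps": [10,14,-20,0,-0.8,10,14,-20,0,-0.8,10,14,-20,0,-0.8,10,14,-20,0,-0.8,10,14,-20,0,-0.8]}}

```text
clock: 3.02
position: [0.5043, -0.0897, 0.1284]
tool_rot: [-1.571, -0.0, 0.015]
force: [0.7, 0.8, -3.0]
grip_width: 0.0193
```

Request:
{"fn": "drive_tool", "kwargs": {"steps": [10,14,-20,0,-0.8,10,14,-20,0,-0.8,10,14,-20,0,-0.8,10,14,-20,0,-0.8,10,14,-17,0,-0.8]}}

```text
clock: 3.43
position: [0.5741, -0.1872, 0.1283]
tool_rot: [-1.571, 0.0, -0.056]
force: [0.2, 0.4, -2.7]
grip_width: 0.0196
```

Request:
{"fn": "drive_tool", "kwargs": {"steps": [10,0,0,-10,0,10,0,0,-10,0,10,0,0,0,0,10,0,0,0,0,10,0,0,0,0]}}

```text
clock: 3.85
position: [0.5737, -0.1851, 0.1081]
tool_rot: [-1.571, 0.0, -0.054]
force: [0.1, -0.1, -2.8]
grip_width: 0.0195
```

```bash
python3 - <<'E'
from h import *
import pickle
ds={n:grab(n) for n in('scene','top')}
pickle.dump(ds,open('d1.pkl','wb'))
o=monitor.observe();print(o['position'],o['tool_rot'],o['grip_width'])
a=cv2.resize(ds['scene']['frame'][120:260,140:300,::-1],(640,560),interpolation=cv2.INTER_CUBIC)
cv2.imwrite('pics/s1.png',a)
p=ds['top'];print(proj(p,[.573,-.186,.1]))
E
```

```text
[ 0.57400614 -0.18531241  0.10841667] [-1.57073109e+00 -5.36593596e-04 -5.39821033e-02] 0.019405168600463277
[314.66747987 189.44388661]
```

View pics/s1.png

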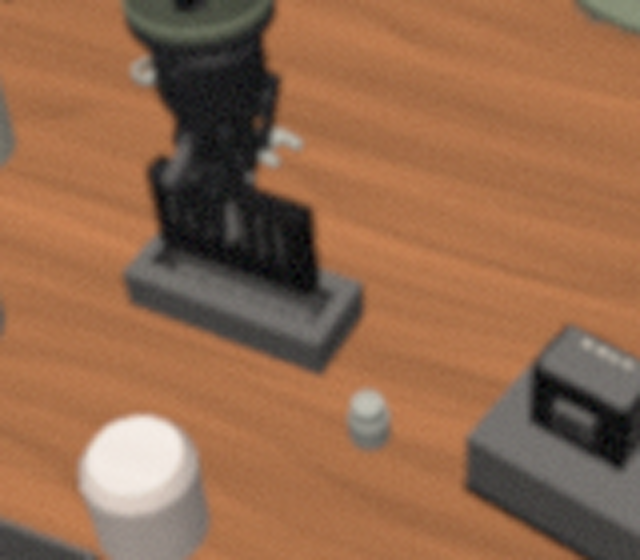

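```bash
python3 - <<'E'
from h import *
import pickle
s=pickle.load(open('d1.pkl','rb'))['scene']
for n,p,z in(('TR',(218.7,173.7),.129),('BR',(219.5,191.8),.049),('TL',(178.5,161.5),.129),('BL',(182,180.5),.049)):
    print(n,ray(s,*p,z)*1000)
# expected near face (x+10) corners of lamp if centred at TCP
c=np.array([.574,-.1853]);a=-.054
X=np.array([np.cos(a),np.sin(a)]);Y=np.array([-np.sin(a),np.cos(a)])
for n,sg,z in(('TR',1,.129),('BR',1,.049),('TL',-1,.129),('BL',-1,.049)):
    q=c+.01*X+sg*.065*Y; print(n,q*1000,(proj(s,[*q,z])-[140,120])*4)
# dock top outer corners expected from top-view estimate
c=np.array([.5732,-.1859])
for sx in(-1,1):
  for sy in(-1,1):
    q=c+sx*.0345*X+sy*.085*Y; print('dock',sx,sy,(proj(s,[*q,.036])-[140,120])*4)
E
```

```text
TR [ 577.40423761 -114.63488342  129.        ]
BR [ 574.57302516 -119.77631938   49.        ]
TL [ 576.67590513 -243.54083435  129.        ]
BL [ 576.01123608 -245.47072829   49.        ]
TR [ 587.49371793 -120.93448457] [300.22038012 221.84553433]
BR [ 587.49371793 -120.93448457] [308.81713951 298.79038277]
TL [ 580.47712915 -250.74499063] [142.56032155 166.73257854]
BL [ 580.47712915 -250.74499063] [158.94114845 244.01260863]
dock -1 -1 [171.02967975 210.01347728]
dock -1 1 [362.05001405 278.20072456]
dock 1 -1 [121.13329373 267.82920875]
dock 1 1 [317.35477123 341.20254523]
```

```bash
python3 - <<'E'
from h import *
import pickle
ds=pickle.load(open('d1.pkl','rb'));t=ds['top'];s=ds['scene']
a=cv2.resize(t['frame'][160:220,270:360,::-1],(540,360),interpolation=cv2.INTER_CUBIC)
b=cv2.resize(s['frame'][150:220,165:240,::-1],(600,560),interpolation=cv2.INTER_CUBIC)
b=cv2.convertScaleAbs(b,alpha=2.2)[:, :260*2]
a=cv2.convertScaleAbs(a,alpha=1.8)
o=np.zeros((600,800,3),np.uint8); o[:240,:360]=cv2.resize(a,(360,240)); o[:480,364:]=cv2.resize(b[:, :],(436,480)); 
o[240:480,:360]=cv2.resize(t['frame'][175:205,280:325,::-1],(360,240),interpolation=cv2.INTER_CUBIC)
cv2.imwrite('pics/t1.png',o[:480])
E
```

```text
(no output)
```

View pics/t1.png

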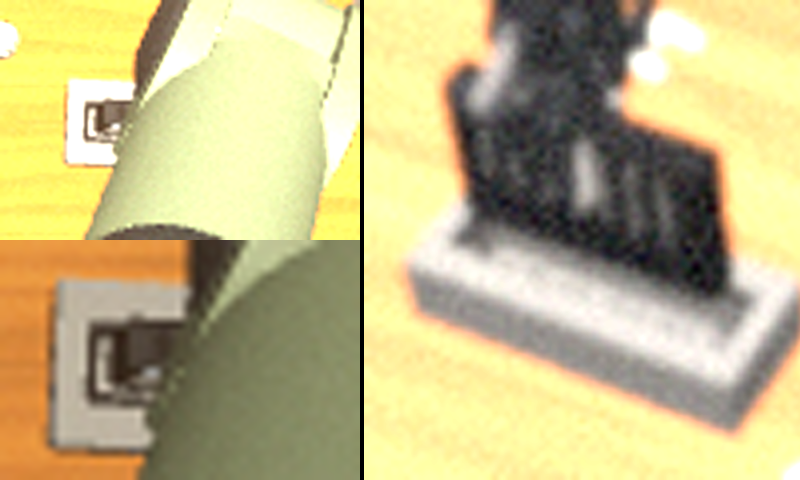

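```bash
python3 - <<'E'
from h import *
import pickle
ds=pickle.load(open('d1.pkl','rb'));t=ds['top']
print('obs lamp far-left top',ray(t,294.75,185.6,.129)*1000)
a=-.054;X=np.array([np.cos(a),np.sin(a)]);Y=np.array([-np.sin(a),np.cos(a)]);c=np.array([.574,-.1853])
for sx in(-1,1):
  for z in (.129,.049):
    q=c+sx*.01*X+.065*Y;print('lamp',sx,z,q,(proj(t,[*q,z])-[280,175])*8+[0,240])
c=np.array([.5732,-.1859])
for sx in(-1,1):
    q=c+sx*.0165*X+.0715*Y;print('mouth',sx,(proj(t,[*q,.036])-[280,175])*8+[0,240])
    q=c+sx*.0345*X+.085*Y;print('dock',sx,(proj(t,[*q,.036])-[280,175])*8+[0,240])
E
```

```text
obs lamp far-left top [ 582.1010961  -121.60092774  129.        ]
lamp -1 0.129 [ 0.56752287 -0.11985501] [113.73123616 362.85118596]
lamp -1 0.049 [ 0.56752287 -0.11985501] [ 97.91123256 381.15778191]
lamp 1 0.129 [ 0.58749372 -0.12093448] [116.13504292 310.74950791]
lamp 1 0.049 [ 0.58749372 -0.12093448] [100.1866631  332.26512514]
mouth -1 [ 80.42900781 400.78858944]
dock -1 [ 45.44785561 442.76264835]
mouth 1 [ 84.18182945 320.91475087]
dock 1 [ 53.44084671 275.78989756]
```

Request:
{"fn": "drive_tool", "kwargs": {"steps": [10,1.5,-1,-4,0,10,0,0,-5,0,10,0,0,-5,0,10,0,0,-5,0,10,0,0,0,0]}}

```text
clock: 4.37
position: [0.5748, -0.1866, 0.0876]
tool_rot: [-1.57, 0.002, -0.055]
force: [-0.2, 0.4, -3.4]
grip_width: 0.0196
```

```bash
python3 - <<'E'
from h import *
o=monitor.observe();print(o['position'],o['tool_rot'],o['force'],o['moment'])
s=grab('scene')
b=cv2.resize(s['frame'][150:220,165:240,::-1],(600,560),interpolation=cv2.INTER_CUBIC)
cv2.imwrite('pics/s2.png',cv2.convertScaleAbs(b,alpha=2.2))
E
```

```text
[ 0.57477473 -0.18656042  0.08755671] [-1.57048206  0.00165934 -0.05461599] [-0.21637963  0.42707147 -3.36311031] [-0.01818318  0.03874561  0.00797084]
```

View pics/s2.png

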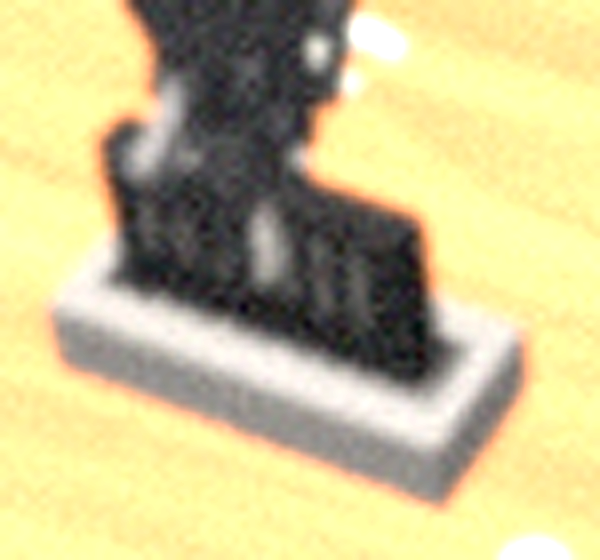

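The lamp's lower edge is in the slot mouth, its near corner at (430,380), with no contact force. Lowering slowly.

Request:
{"fn": "drive_tool", "kwargs": {"steps": [10,0,0,-3,0,10,0,0,-3,0,10,0,0,-3,0,10,0,0,-3,0,10,0,0,0,0]}}

```text
clock: 4.83
position: [0.5751, -0.1867, 0.0762]
tool_rot: [-1.571, 0.001, -0.055]
force: [-0.1, -1.0, -4.0]
grip_width: 0.0195
```

Request:
{"fn": "drive_tool", "kwargs": {"steps": [10,0,0,-2,0,10,0,0,-2,0,10,0,0,-2,0,10,0,0,-1,0,10,0,0,0,0]}}

```text
clock: 5.25
position: [0.5753, -0.1867, 0.0696]
tool_rot: [-1.571, 0.0, -0.055]
force: [0.3, 0.0, -3.3]
grip_width: 0.0194
```

Request:
{"fn": "drive_tool", "kwargs": {"steps": [10,0,0,-1,0,10,0,0,-1,0,10,0,0,-1,0,10,0,0,-1,0,10,0,0,0,0]}}

```text
clock: 5.67
position: [0.5755, -0.1868, 0.0667]
tool_rot: [-1.571, -0.0, -0.055]
force: [-5.1, 3.0, 15.7]
grip_width: 0.019
```

Floor reached: upward force 16 N at the expected height. Letting go and rising.

Request:
{"fn": "drive_tool", "kwargs": {"steps": [30,0,0,0,0,50,0,0,0,0,60,0,0,0,0,60,0,0,0,0,60,0,0,0,0]}}

```text
clock: 6.08
position: [0.5754, -0.1868, 0.0658]
tool_rot: [-1.571, 0.0, -0.055]
force: [-0.1, -0.0, -0.0]
grip_width: 0.0598
```

Request:
{"fn": "drive_tool", "kwargs": {"steps": [60,0,0,10,0,70,0,0,25,0,85,0,0,35,0,85,0,0,40,0,85,0,0,40,0]}}

```text
clock: 6.5
position: [0.5748, -0.1868, 0.2181]
tool_rot: [-1.571, 0.0, -0.055]
force: [0.4, 0.6, 1.3]
grip_width: 0.0852
```

Request:
{"fn": "drive_tool", "kwargs": {"steps": [85,5,40,0,-1,85,5,40,0,-1,85,5,40,0,-1,85,5,40,0,-1,85,5,40,0,-1]}}

```text
clock: 6.92
position: [0.6003, 0.0151, 0.2168]
tool_rot: [-1.57, -0.001, -0.143]
force: [0.9, -0.7, -0.6]
grip_width: 0.0852
```

```bash
python3 - <<'E'
from h import *
import pickle
ds={n:grab(n) for n in('scene','top')}
pickle.dump(ds,open('d2.pkl','wb'))
s=ds['scene'];t=ds['top']
o=np.zeros((560,800,3),np.uint8)
b=cv2.resize(s['frame'][150:220,165:215+0,::-1],(400,560),interpolation=cv2.INTER_CUBIC)
o[:,:400]=cv2.convertScaleAbs(b,alpha=2.2)
o[:280,400:]=cv2.resize(t['frame'][170:212,280:340,::-1],(400,280),interpolation=cv2.INTER_CUBIC)
o[280:,400:]=cv2.resize(t['frame'][130:214,150:270,::-1],(400,280),interpolation=cv2.INTER_CUBIC)
cv2.imwrite('pics/s3.png',o)
E
```

```text
(no output)
```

View pics/s3.png

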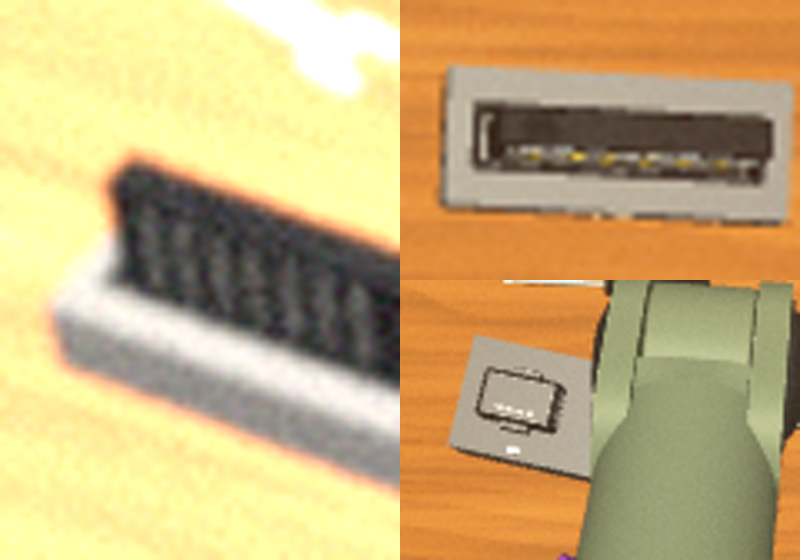

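The lamp sits in the slot along its full length (top view crop, lamp at (490–775, 110–180) inside the slot outline). Now going to the tall pack, jaw axis along charger x (yaw -12.8°).

Request:
{"fn": "drive_tool", "kwargs": {"steps": [85,6,24,0,-1,85,7,24,0,-1,85,7,24,0,-1,85,6,23,0,-1,85,0,0,0,-0.6]}}

```text
clock: 7.43
position: [0.6268, 0.1135, 0.216]
tool_rot: [-1.569, 0.0, -0.218]
force: [-0.3, 0.7, -0.4]
grip_width: 0.0851
```

Request:
{"fn": "drive_tool", "kwargs": {"steps": [85,0,0,-10,0,85,0,0,-15,0,85,0,0,-15,0,85,0,0,-10,0,85,0,0,0,0]}}

```text
clock: 7.85
position: [0.6253, 0.1071, 0.1638]
tool_rot: [-1.572, 0.003, -0.223]
force: [-1.0, 0.6, -1.5]
grip_width: 0.085
```

```bash
python3 - <<'E'
from h import *
o=monitor.observe();print(o['position'],o['tool_rot'],o['force'])
s=grab('scene')
p=np.array(o['position'])
u0,v0=245,175
b=cv2.resize(s['frame'][v0:v0+85,u0:u0+110,::-1],(770,595),interpolation=cv2.INTER_CUBIC)
b=cv2.convertScaleAbs(b,alpha=2)
# expected tall-pack foot outline, green: top and buttons
a=np.radians(-12.77);X=np.array([np.cos(a),np.sin(a)]);Y=np.array([-np.sin(a),np.cos(a)])
c=np.array([.6249,.1094])
def dr(pts,z,col):
    q=np.array([(proj(s,[*(c+x*X+y*Y),z])-[u0,v0]+.5)*7 for x,y in pts],np.int32); cv2.polylines(b,[q],True,col,1)
dr([(-.023,-.037),(.023,-.037),(.023,.037),(-.023,.037)],.124,(0,255,0))
q=np.array([(proj(s,[*(c+.0295*X+y*Y),z])-[u0,v0]+.5)*7 for y,z in((-.014,.083),(.014,.083),(.014,.105),(-.014,.105))],np.int32);cv2.polylines(b,[q],True,(0,0,255),1)
c=np.array([.6377,.166]);dr([(-.056,-.122),(.056,-.122),(.056,.122),(-.056,.122)],.062,(255,0,0))
cv2.imwrite('pics/s4.png',b)
E
```

```text
[0.62527029 0.10706032 0.16379834] [-1.57249295  0.00264615 -0.22290254] [-1.0239108   0.6126546  -1.47744725]
```

View pics/s4.png

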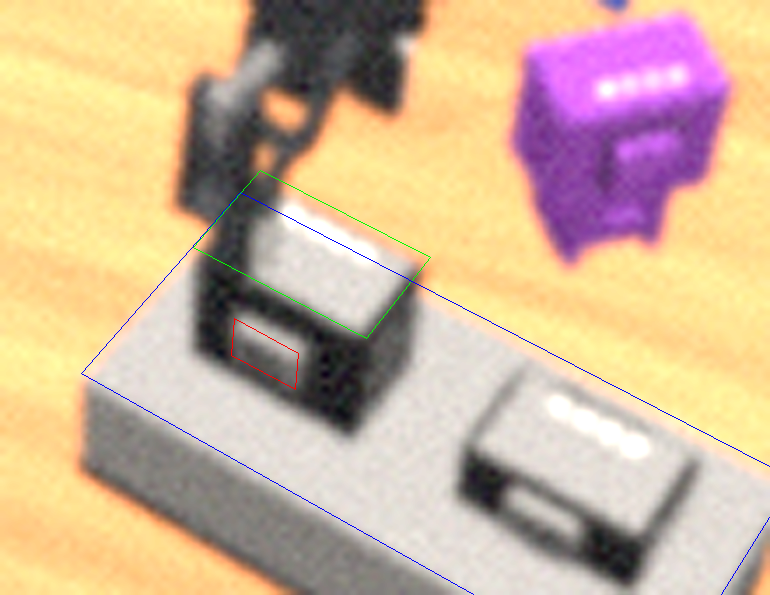

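The predicted outlines fit the tall pack to about 1–1.5 mm: grey button at (268,347), drawn at (265,353). Shifting +4 mm in y, then descending.

Request:
{"fn": "drive_tool", "kwargs": {"steps": [85,0.5,4,-10,0,85,0,0,-20,0,85,0,0,-20,0,85,0,0,-15,0,85,0,0,-8,0]}}

```text
clock: 8.32
position: [0.6264, 0.1123, 0.0912]
tool_rot: [-1.571, 0.001, -0.222]
force: [0.1, -0.5, -1.0]
grip_width: 0.0851
```

Request:
{"fn": "drive_tool", "kwargs": {"steps": [70,0,0,-2,0,66,0,0,0,0,66,0,0,0,0,66,0,0,0,0,66,0,0,0,0], "grip_force": 40}}

```text
clock: 8.73
position: [0.6273, 0.1124, 0.0917]
tool_rot: [-1.57, -0.001, -0.222]
force: [-0.7, -0.3, 0.6]
grip_width: 0.0656
```

```bash
python3 - <<'E'
from h import *
o=monitor.observe();print(o['position'],o['tool_rot'],o['force'],o['grip_width'])
s=grab('scene')
u0,v0=245,175
b=cv2.resize(s['frame'][v0:v0+85,u0:u0+110,::-1],(770,595),interpolation=cv2.INTER_CUBIC)
cv2.imwrite('pics/s5.png',cv2.convertScaleAbs(b,alpha=2))
E
```

```text
[0.62733092 0.1123602  0.09173396] [-1.57015728e+00 -1.13157645e-03 -2.22129446e-01] [-0.7136941  -0.31179192  0.56395227] 0.06556569986187807
```

View pics/s5.png

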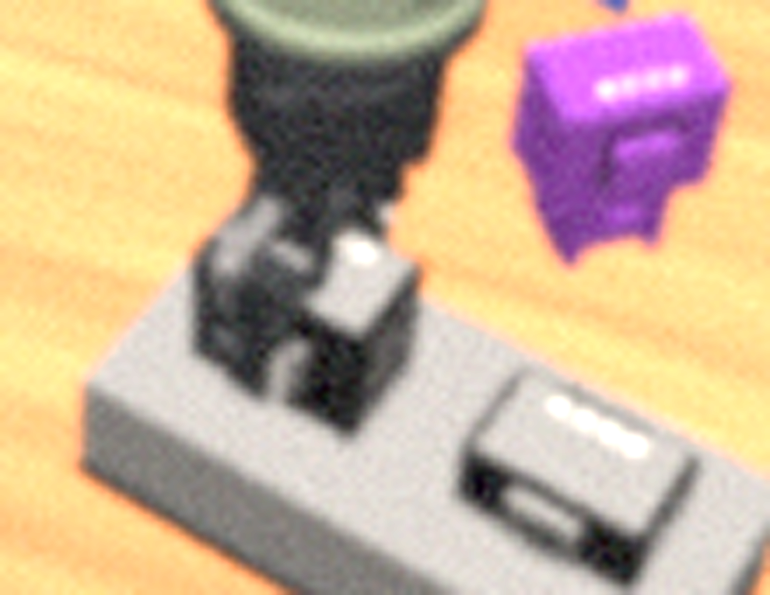

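The fingers straddle the buttons, pad tip at (285,370), with no contact at 66 mm. Closing.

Request:
{"fn": "drive_tool", "kwargs": {"steps": [62,0,0,0,0,59,0,0,0,0,57,0,0,0,0,55,0,0,0,0,55,0,0,0,0]}}

```text
clock: 9.2
position: [0.6272, 0.1123, 0.0913]
tool_rot: [-1.57, -0.001, -0.222]
force: [0.3, 0.1, 6.2]
grip_width: 0.0556
```

Request:
{"fn": "drive_tool", "kwargs": {"steps": [52,0,0,0,0,49,0,0,0,0,46,0,0,0,0,45,0,0,0,0,45,0,0,0,0]}}

```text
clock: 9.62
position: [0.6273, 0.1123, 0.092]
tool_rot: [-1.57, -0.001, -0.222]
force: [-3.9, -0.3, 19.4]
grip_width: 0.0459
```

Request:
{"fn": "drive_tool", "kwargs": {"steps": [45,0,0,0,0,45,0,0,0,0,45,0,0,0,0,45,0,0,0,0,45,0,0,0,0]}}

```text
clock: 10.03
position: [0.6273, 0.1123, 0.092]
tool_rot: [-1.57, -0.001, -0.222]
force: [-4.7, -0.2, 18.4]
grip_width: 0.0459
```

Request:
{"fn": "drive_tool", "kwargs": {"steps": [40,0,0,0,0,40,0,0,0.5,0,40,0,0,0.5,0,40,0,0,1,0,40,0,0,1,0]}}

```text
clock: 10.45
position: [0.6264, 0.1122, 0.0935]
tool_rot: [-1.571, 0.001, -0.222]
force: [-0.0, 0.0, -3.9]
grip_width: 0.0457
```

Request:
{"fn": "drive_tool", "kwargs": {"steps": [40,0,0,1,0,40,0,0,1,0,40,0,0,1,0,40,0,0,1,0,40,0,0,0,0]}}

```text
clock: 10.87
position: [0.6269, 0.1122, 0.098]
tool_rot: [-1.571, -0.0, -0.222]
force: [0.3, -0.4, -4.6]
grip_width: 0.0455
```

```bash
python3 - <<'E'
from h import *
o=monitor.observe();print(o['position'],o['tool_rot'],o['force'],o['moment'],o['grip_width'])
s=grab('scene')
u0,v0=245,175
b=cv2.resize(s['frame'][v0:v0+85,u0:u0+110,::-1],(770,595),interpolation=cv2.INTER_CUBIC)
cv2.imwrite('pics/s6.png',cv2.convertScaleAbs(b,alpha=2))
E
```

```text
[0.62692824 0.11224921 0.09802876] [-1.57070520e+00 -8.84087313e-05 -2.22208836e-01] [ 0.34544698 -0.39494211 -4.59104847] [-0.03026493  0.00240382  0.00543998] 0.04549305370231741
```

View pics/s6.png

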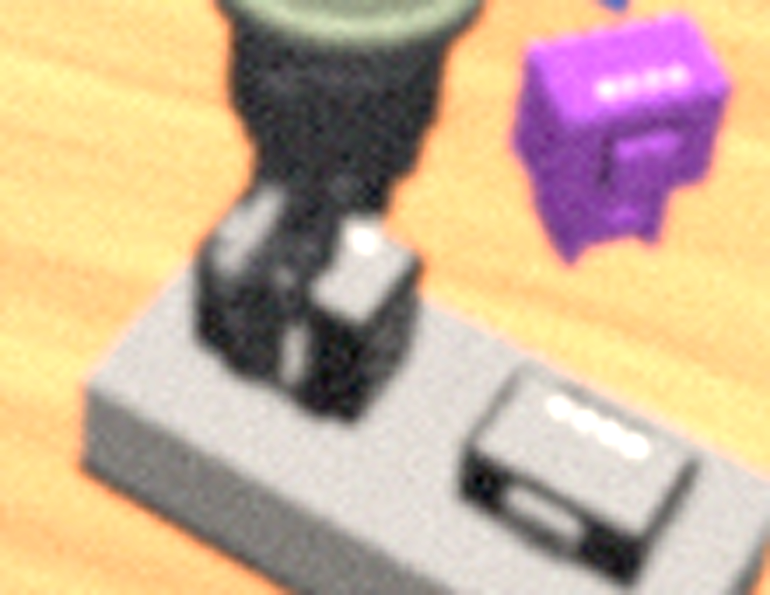

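The pack has come up with the tool: its lower corner went from (350,433) to (350,418), and the load is only its weight of 4.6 N. Both catches are therefore free. Drawing it straight up.

Request:
{"fn": "drive_tool", "kwargs": {"steps": [40,0,0,3,0,40,0,0,5,0,40,0,0,6,0,40,0,0,8,0,40,0,0,8,0]}}

```text
clock: 11.33
position: [0.627, 0.1122, 0.1288]
tool_rot: [-1.571, -0.0, -0.222]
force: [0.0, 0.7, -3.3]
grip_width: 0.0457
```

Request:
{"fn": "drive_tool", "kwargs": {"steps": [40,0,0,10,0,40,0,0,10,0,40,0,0,10,0,40,0,0,10,0,40,0,0,10,0]}}

```text
clock: 11.75
position: [0.6269, 0.1122, 0.1791]
tool_rot: [-1.571, -0.0, -0.222]
force: [-0.2, -0.3, -3.7]
grip_width: 0.0457
```

Request:
{"fn": "drive_tool", "kwargs": {"steps": [40,0,0,12,0,40,0,0,12,0,40,0,0,12,0,40,0,0,8,0,40,0,0,4,0]}}

```text
clock: 12.17
position: [0.6273, 0.1123, 0.2274]
tool_rot: [-1.57, -0.001, -0.222]
force: [0.6, 0.2, -4.5]
grip_width: 0.0456
```

Request:
{"fn": "drive_tool", "kwargs": {"steps": [40,0,0,0,0,40,0,0,0,0,40,0,0,0,0,40,0,0,0,0,40,0,0,0,0]}}

```text
clock: 12.58
position: [0.6267, 0.1122, 0.2253]
tool_rot: [-1.571, 0.001, -0.222]
force: [0.5, 0.5, -4.2]
grip_width: 0.0457
```

```bash
python3 - <<'E'
from h import *
o=monitor.observe();print(o['position'],o['force'],o['moment'],o['grip_width'])
s=grab('scene')
b=cv2.resize(s['frame'][90:290,150:390,::-1],(720,600),interpolation=cv2.INTER_CUBIC)
cv2.imwrite('pics/s7.png',cv2.convertScaleAbs(b,alpha=1.8))
E
```

```text
[0.62670561 0.11218597 0.22533167] [ 0.51927573  0.48467382 -4.18158461] [-0.00418419 -0.0023185   0.01068574] 0.04573114346078636
```

View pics/s7.png

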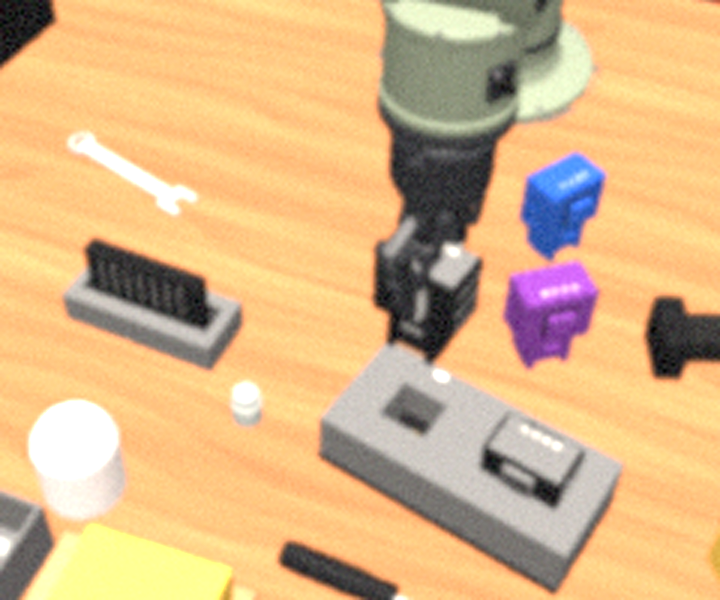

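The pack hangs upright at (430,300), clear of its empty well at (415,405). The short pack is seated at (530,455) and the lamp stands in the dock. Handing in.

```bash
python3 -c "
from workcell import workorder; print(workorder.job_done())"
```

```text
the job is handed in; nothing more can be done
None
```

I stood the lamp in the dock's slot and let it go. I then pinched the tall pack's two catches, drew it straight up, and handed the job in at about 12.6 s while still holding it.

**Lamp:** It touched the slot floor at the expected height, with 16 N upward on the tool. After release the force read zero, and both cameras showed it in the slot along its full length.

**Tall pack:** The tool rose about 133 mm from the pinch, which puts the pack's lower end roughly 90 mm above the charger's top. The wrist carried only the pack's weight, about 4.2 N. In the last picture it hung upright and the short pack was still seated; the bystanders in view had not visibly moved. That crop left out the mug, spray can and most of the carton.

**Disagreements:**
- The finger opening read 45.7 mm while pinched, but the catches should measure 49 mm across when fully in. I could not read the catch positions directly. That they are in is inferred from the pack lifting freely and the opening staying the same.
- The camera and tool estimates of the lamp's position differed by about 3–7 mm before it went in. It still slid into the slot with almost no side force.

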